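Hold the moisture meter on the bread board's marked spot

ROBOT

A 7-joint arm with a two-finger parallel gripper is mounted at the origin on the work surface. World frame = base frame: x ahead of the robot, y to its left, z up, the work surface at z = 0. Lengths are in mm, angles in degrees, forces in N, time in s.
With the tool pointing down it reaches from about 425 to 950 mm from the base axis. Payload 16.7 kg.
Tool frame: the origin (TCP) lies at the very end of the fingers, on their centre line; the grasp point (between the pads) lies 19 mm behind it; z points along the fingers, y is the line along which they close (so a half turn about z gives the same grasp; the last joint's range is limited). The gripper opens to 94 mm and grips with 3 to 60 N. Pads are 16 mm wide; open, the fingers measure 119 mm over their backs; the gripper's body (75 mm by 177 mm) begins 78 mm behind the grasp point.
Start: joints at [-81.159, 24.414, 4.234, 92.017, -1.954, 63.644, -3.845], TCP at [201.929, 644.049, 205.467] pointing down, gripper open.
Joint ranges: [-163.25, 163.25], [-28.42, 122.38], [-70.27, 78.77], [12.13, 141.07], [-58.53, 238.53], [9.26, 117.41], [-156.51, 156.51]. Speed limits (degrees/s): [108.29, 108.29, 136.94, 136.94, 172.46, 172.46, 172.46].

INTERFACE

Orientations are given as a 3x3 rotation matrix whose columns are the frame's x, y, z axes.
In Python, from workcell import arm, vision, ticket gives the robot as it stands. The module is installed in compiled form; this text tells all that it offers.
- The arm moves only by the tool arm_command, never from a script. Its argument "series" is a list of rows, each a list of 7 numbers: the shift along the tool's x, y, z in units of 50 mm (1.0 is 50 mm), then the turn, a rotation vector about the tool's x, y, z in units of 8 degrees (1.0 is 8 degrees), then the finger opening in mm, from 0 to 94. A call has 1 to 8 rows; each row is the pose to reach, as a shift and turn from the pose commanded when the call began, along the tool's axes at that moment; what a row does not reach only later rows make up. A row lasts 1/10 s, in which the tool goes at most 50 mm and 8.59 degrees, less where a joint would pass 70% of its speed; a pose out of reach is approached as far as the arm can. A call with a gripper value outside its range is refused whole. The fingers move at their own pace and stop on an object; the grip force is fixed at half the most. Time passes only in rows, so rows that repeat a pose let the fingers close. It gives the time, the measured TCP pose, the force, the opening and the grip force at its end, in the units of the state.
- arm.get_state(): the state, without advancing time (a new reading comes with each control period).
- vision.capture(name): name is "scene" or "top" or "wrist"; returns a dict with "frame" (420x560x3 uint8, red, green, blue), "fx", "fy", "cx", "cy" (pixels), "world_from_camera" (4x4, takes a point from camera to world coordinates). Camera axes: x right, y down, z forward; pixel columns grow to the right and rows downward; lengths in mm; the calibration is good to about 2 mm. A picture is of the moment at which its call begins. There is no depth.
- ticket.finish_job(): hands the job in; it is judged then, once.
Trained networks look in the newest picture that a camera, given by its name, has taken for a name from the list of things; names that differ only in an ending like _2 or _b are one class to them, and where a whole thing is asked for, a point or a joint stands for the part that bears it (a point fixed in the world has none). Each returns a list of dicts, best first, with "score" (0 to 1); they miss things now and then, are a little off and sometimes report something else, mostly with a low value. They report only what shows in the picture. A call takes as long as a camera call. They do not tell look-alikes from the thing itself.
- vision.boxes_of(camera, query): "extent" ([left, top, right, bottom] in pixels, round what is visible of it).
- vision.trace(camera, query): "region" (420x560 bool, what is visible of it) and "extent" ([left, top, right, bottom] in pixels, round what is visible of it).
The state is a dict: "clock": time; "joints": joint angles; "joint_vel": joint speeds; "joint_torque": joint torques, N m; "position": TCP position; "tool_rot": TCP orientation; "force": force on the tool from outside, world axes, zero at the start; "moment": the same for the moment, N m; "finger_gap": opening from 0.0 (shut) to 1.0 (fully open); "grip_force": force on a finger pad.
Only numpy, scipy, OpenCV 4.12 (cv2) and the standard library are available. Lean on these libraries where they do the work, as an engineer would, in place of code of your own. Each camera call takes 0.05 s, during which the arm holds its last target. There are 200 camera calls.

TASK

The washed bread board must be dry before it is oiled again: first press the red paddle of the sprung clamp on the board rest down until the lever catches and stays down by itself, then take the orange moisture meter out of its stand and hold it with its steel tip inside the blue ring marked on the sloping board, square to the board's face, pressing lightly so that the sprung tip is pushed in about half way. Finish while holding it there, steady, the tip still on the spot, so that it can be read. Leave the coffee things, the caddy and the pitcher as they stand.

Things in the scene. Friction and masses are not known exactly. Their poses are not given: they have to be found in the camera images.
- rest: Fixed wooden board rest, 228 mm deep (x), 225 mm wide (y); origin on the table, z vertical. Its plate slopes 15 degrees, rising along the rest's own +x (away from the robot), top 55 mm above the table over the origin. A 13 mm lip stops the board's lower edge. The clamp lever runs along its +y side, 105 mm from the middle.
- rest_face (a point): Point on the top of the rest's sloping plate above its origin (under the middle of the board); z is square to the plate, outward and upward; x points up the slope, y to the left.
- board: Loose spruce bread board, 200 mm (x, up the slope) by 150 mm (y) by 16 mm thick, 0.36 kg, lying on the rest; origin at the centre of its underside, z square to its face.
- spot (a point): Centre of the marked spot on the board's upper face: a blue ring of 25 mm outer and 17 mm inner diameter with a 5 mm blue dot. z is square to the face, outward (15 degrees from vertical, leaning down the slope); x points up the slope. It lies 20 mm down the slope and 15 mm to the -y side of the board's middle.
- clamp (a joint): Angle of the sprung clamp lever: 0 = raised, as it starts; it grows as the paddle is pressed. The spring pushes back with about 7 N at the paddle at first, then less; past 0.40 rad a detent pulls it down and it stays, its rubber foot on the board, at about 0.50 rad; it can go no further.
- clamp_paddle (a point): Middle of the top of the red press paddle (44 x 40 mm) at the lever's free end, 180 mm from the pivot; the lever points to the rest's -x. Raised: about 165 mm above the table; it swings down about 90 mm, nearly straight (level shift under 12 mm), to about 75 mm. z is square to the paddle, y along the lever's hinge.
- stand: Fixed grey ring stand, 68 mm across, 50 mm tall, with a 28 mm through hole in which the meter stands upright; origin at the centre of its underside.
- meter: Orange moisture meter, about 0.12 kg, upright in the stand; z along its axis to the top. Origin: underside of its black collar (38 mm wide, 6 mm high), which rests on the stand's rim. Above it the handle, 32 (x) by 24 (y, grip it across this) by 85 mm, top 91 mm over the origin. Below, a 23 mm barrel to 28 mm and the sprung 9 mm round-ended tip to 46 mm under the origin.
- meter_grip (a point): Point on the meter's axis in the middle of its handle, 50 mm above the meter's origin and 96 mm above the end of the free tip.
- meter_point (a point): The end of the meter's sprung tip (moves with it).
- meter_tip (a joint): How far the sprung tip is pushed in: 0 = free, 0.012 m = fully in. It starts to move at 0.4 N and takes 0.4 N more for every mm (2.8 N at half way).
- coffee_pot: Tall white ceramic coffee pot with a blue band and knob, 128 mm wide (about 225 mm over spout and handle), 245 mm tall, loose; origin at the centre of its foot. Leave alone.
- pitcher: Empty blue plastic juice pitcher with a white handle, 124 mm wide (plus handle), 200 mm tall, loose; origin at the centre of its foot. Leave alone.
- caddy: Closed square tin tea caddy, green with a brass lid, 82 x 82 x 119 mm tall, loose; stands on the left or the right of the board rest, across from the meter's stand; origin at the centre of its underside. Leave alone.
- saucer1: White saucer, 144 mm across, 18 mm high, carrying cup1; origin at the centre of its underside. Leave alone.
- cup1: Blue mug-like cup, 76 mm across, 62 mm tall, on saucer1; origin at the centre of its underside. Leave alone.
- saucer2: White saucer, 144 mm across, 18 mm high, carrying cup2; origin at the centre of its underside. Leave alone.
- cup2: Blue mug-like cup, 76 mm across, 62 mm tall, on saucer2; origin at the centre of its underside. Leave alone.
Mind the look-alikes: they are no part of the job. Several things look just like the meter: the one meant starts farthest to the robot's right.

How it is judged (in metres and radians):
On the way, in this order (a step that is already met when the one before it is completed fails the run):
1. the clamp lever is pressed down and caught by its detent, the meter still in its stand (value of joint clamp above 0.465 rad and distance between meter and stand below 0.06 m), for 0.2 s.
2. the meter is lifted out of its stand in the fingers, the clamp still down (value of joint clamp above 0.465 rad and distance between meter and stand above 0.09 m and contact force between the fingers and meter above 1 N), for 0.2 s.
At the end, for the whole second after the job is handed in: Lever caught (over 0.465 rad), board in place; meter in the fingers, clear of stand and rest, tip within 8.5 mm of the spot, axis within 0.14 rad of square to the board, tip pushed in 2.5 to 9.5 mm, 0.8 to 6 N, at rest; bystanders within 25 mm and upright. Held through the last second (value of joint clamp above 0.465 rad and distance between meter_point and spot below 0.0085 m and angle between the z axis of meter and the z axis of spot, either way round below 0.14 rad and value of joint meter_tip between 0.0025 and 0.0095 m and contact force between meter and board between 0.8 and 6 N and x of board in the frame of rest between -0.02 and 0.012 m and angle between the z axis of board and the z axis of rest_face, either way round below 0.05 rad and contact force between the fingers and meter above 1 N and contact force between meter and stand below 0.1 N and contact force between meter and rest below 0.1 N and linear speed of meter below 0.02 m/s and distance of each of coffee_pot, pitcher, caddy, saucer1, cup1, saucer2, cup2 from where it was at the start of the episode below 0.025 m and angle between each of coffee_pot, pitcher, caddy, saucer1, cup1, saucer2, cup2's own z axis and vertical below 0.2 rad); the arm keeps its last pose, push and grip.
It fails at once if the meter is pressed hard (over 15 N) against the board (contact force between meter and board above 15 N).
It fails at once if a bystander is knocked away (over 40 mm) or tipped over (distance of any of coffee_pot, pitcher, caddy, saucer1, cup1, saucer2, cup2 from where it was at the start of the episode above 0.04 m or angle between any of coffee_pot, pitcher, caddy, saucer1, cup1, saucer2, cup2's own z axis and vertical above 0.35 rad).
It also fails if it takes over 56 s, if anything falls off the work surface, if the arm or the gripper's body presses on something with over 40 N, if the wrist force passes 120 N, or if a joint passes its speed limit or range.

## Working session

There is one attempt and no reset: what is moved stays moved. The work goes in short steps, Python scripts to look and compute and a tool call to move; the robot and the scene stay as the last step left them, time stands still between calls to the robot, and variables do not carry over. Pictures are saved under pics/ and viewed, at most 10 in all, crops included, and the job is handed in when it is done.

Besides the shell and the picture viewer there is one more tool, called after ">>>" in YAML: its name, and indented under it one key for each argument. arm_command: Moves the arm, as the interface text tells. Its arguments: {"type":"object","properties":{"series":{"type":"array","items":{"type":"array","items":{"type":"number"}}}},"required":["series"]}

```bash
mkdir -p pics; cat > h.py <<'E'
import numpy as np, cv2
from workcell import arm, vision, ticket
def save(c,n):
    d=vision.capture(c); cv2.imwrite(f'pics/{n}.png',d['frame'][:,:,::-1]); np.savez(f'pics/{n}.npz',**d); return d
def ray(d,u,v):
    T=d['world_from_camera']; r=T[:3,:3]@np.array([(u-d['cx'])/d['fx'],(v-d['cy'])/d['fy'],1]); return T[:3,3],r
def onz(d,u,v,z):
    o,r=ray(d,u,v); return o+r*(z-o[2])/r[2]
def proj(d,p):
    T=d['world_from_camera']; q=T[:3,:3].T@(np.array(p)-T[:3,3]); return np.array([d['fx']*q[0]/q[2]+d['cx'],d['fy']*q[1]/q[2]+d['cy']])
def tri(obs):
    A=np.zeros((3,3));b=np.zeros(3)
    for d,u,v in obs:
        o,r=ray(d,u,v); r=r/np.linalg.norm(r); P=np.eye(3)-np.outer(r,r); A+=P;b+=P@o
    return np.linalg.solve(A,b)
def st():
    s=arm.get_state(); return s
E
python3 - <<'E'
from h import *
np.set_printoptions(precision=1,suppress=True)
s=st();print(s['clock'],s['position'],s['tool_rot'],s['force'],s['finger_gap'])
D={}
for c in ('scene','top'):
    D[c]=save(c,c+'0'); print(c,D[c]['world_from_camera'],D[c]['fx'],D[c]['cx'],D[c]['cy'])
    for q in ('rest','board','spot','clamp_paddle','stand','meter','coffee_pot','pitcher','caddy','cup1','saucer1'):
        print(q,[(round(b['score'],2),np.round(b['extent']).astype(int).tolist()) for b in vision.boxes_of(c,q)][:4])
a=np.hstack([D['scene']['frame'],D['top']['frame']])[:,:,::-1]
E
```

```text
0.0 [201.8 643.7 204.8] [[-1.   0.3 -0. ]
 [ 0.3  1.  -0. ]
 [-0.  -0.  -1. ]] [-1.1  0.5 -0. ] 0.9989571452962881
scene [[  -0.3    0.6   -0.8 1563. ]
 [   1.     0.2   -0.2  328.9]
 [   0.    -0.8   -0.6  950.4]
 [   0.     0.     0.     1. ]] 435.8241264703723 283.3898823819793 210.59130611060667
rest [(0.63, [232, 183, 323, 273]), (0.62, [110, 156, 153, 224])]
board [(0.76, [243, 210, 301, 249])]
spot [(0.78, [240, 212, 300, 248])]
clamp_paddle [(0.63, [289, 186, 322, 241])]
stand [(0.69, [370, 222, 393, 245]), (0.64, [232, 185, 325, 273])]
meter [(0.73, [426, 205, 438, 234]), (0.7, [370, 220, 392, 246]), (0.62, [412, 190, 424, 221]), (0.59, [378, 203, 393, 227])]
coffee_pot [(0.81, [416, 205, 467, 290])]
pitcher [(0.75, [108, 156, 151, 221]), (0.62, [244, 207, 299, 246])]
caddy [(0.65, [190, 176, 220, 217]), (0.52, [238, 212, 300, 246])]
cup1 [(0.9, [171, 234, 206, 267]), (0.79, [341, 272, 383, 312])]
saucer1 [(0.82, [164, 241, 214, 271]), (0.57, [330, 280, 380, 317])]
top [[   0.1   -1.     0.2  264.2]
 [  -1.    -0.1    0.    -9. ]
 [   0.    -0.2   -1.  1428.3]
 [   0.     0.     0.     1. ]] 389.9857908285926 283.64209503957056 216.40994856868156
rest [(0.57, [252, 173, 325, 251]), (0.19, [124, 163, 178, 223])]
board [(0.59, [272, 183, 320, 244]), (0.29, [252, 185, 281, 239])]
spot [(0.86, [270, 181, 321, 245])]
clamp_paddle [(0.83, [253, 184, 284, 239]), (0.58, [269, 187, 318, 246]), (0.23, [188, 229, 208, 250])]
stand [(0.71, [191, 229, 212, 248])]
meter [(0.7, [147, 234, 164, 250]), (0.56, [189, 227, 204, 244]), (0.5, [153, 255, 172, 268])]
coffee_pot [(0.96, [124, 163, 176, 220])]
pitcher [(0.64, [271, 183, 322, 244]), (0.63, [414, 207, 476, 250]), (0.38, [252, 185, 284, 238])]
caddy [(0.64, [353, 239, 382, 265])]
cup1 [(0.91, [343, 168, 371, 193]), (0.75, [204, 151, 232, 176])]
saucer1 [(0.9, [206, 149, 238, 185]), (0.68, [343, 164, 381, 200]), (0.55, [124, 162, 176, 220])]
```

View pics/scene0.png

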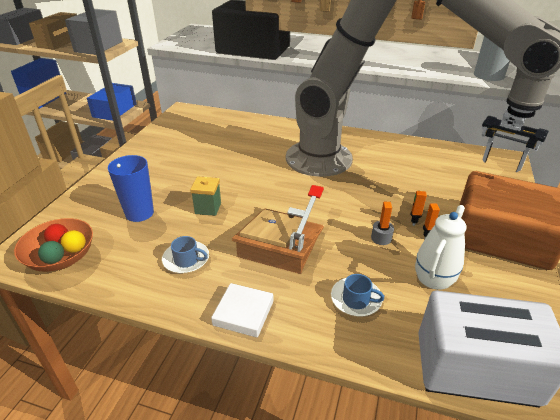

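View pics/top0.png

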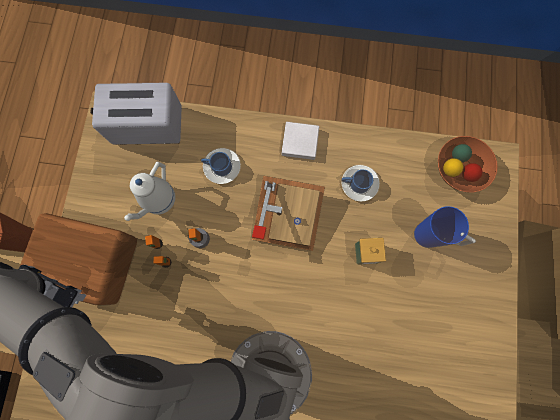

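The top view shows the rest at (289,213), paddle at (260,232), and spot near (297,221). Three things look like the meter: (194,233) in the stand, (153,241) and (162,261), or (386,215), (418,205) and (432,217) in the scene view. Farthest to the robot's right (image right in the top view) is (194,233), the one in the stand. I'll check it in a close crop.

```bash
python3 - <<'E'
from h import *
a=cv2.imread('pics/top0.png')[160:280,140:330]; b=cv2.imread('pics/scene0.png')[170:285,225:445]
a=cv2.resize(a,(800,505),interpolation=cv2.INTER_CUBIC)
cv2.imwrite('pics/c1.png',a)
b=cv2.resize(b,(800,418),interpolation=cv2.INTER_CUBIC);cv2.imwrite('pics/c2.png',b)
E
```

```text
(no output)
```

View pics/c1.png

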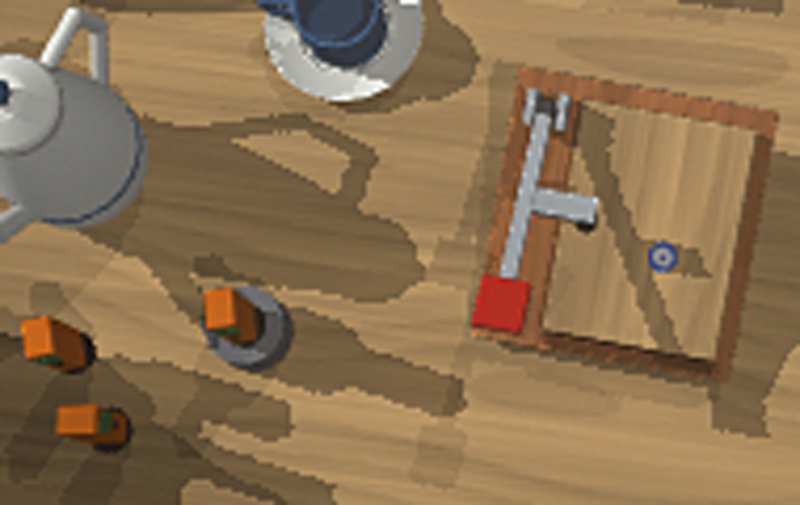

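View pics/c2.png

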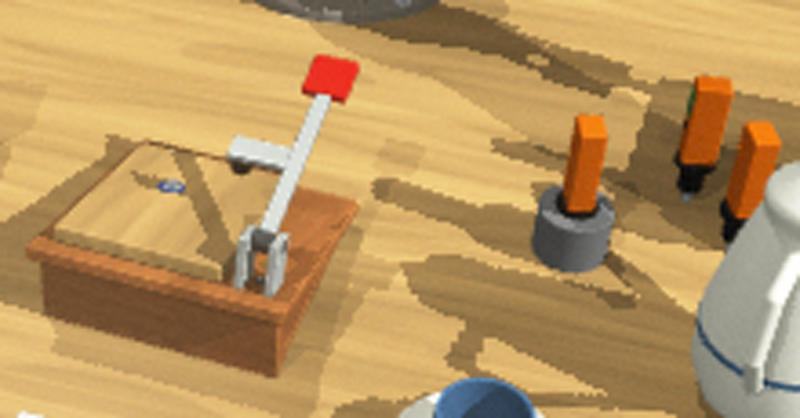

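The crop confirms the choice. The meter at crop (223,315) stands in the grey ring, and the other two look-alikes lie further to the robot's left. The spot is at crop (663,258) and the paddle at (501,304).

```bash
python3 - <<'E'
from h import *
np.set_printoptions(precision=1,suppress=True)
t=dict(np.load('pics/top0.npz'));s=dict(np.load('pics/scene0.npz'))
T=lambda x,y:(t,140+(x+.5)*190/800-.5,160+(y+.5)*120/505-.5)
S=lambda x,y:(s,225+(x+.5)*.275-.5,170+(y+.5)*.275-.5)
for n,a,b in(('spot',T(663,258),S(172,187)),('paddle',T(501,304),S(332,78)),('metertop',T(222,314),S(590,120)),('lever pivot',T(546,105),S(263,240))):
    p=tri([a,b]);print(n,p,'reproj',proj(t,p)-a[1:],proj(s,p)-b[1:])
print('stand rim',onz(*T(248,328),50), onz(*S(573,203),50))
a=onz(*T(523,75),80);b=onz(*T(775,115),80);d=a-b;print('rest top edge',a,b,np.degrees(np.arctan2(-d[0],d[1])))
a=onz(*T(775,115),80);b=onz(*T(718,378),40);d=a-b;print('right edge',a,b,np.degrees(np.arctan2(d[1],d[0])))
print('meter top edge x', onz(*T(206,291),141),onz(*T(233,289),141),onz(*T(213,341),141),onz(*T(246,340),141))
for n,q in(('potspout',(0,235)),('cup',(340,20))):print(n,onz(*T(*q),60))
E
```

```text
spot [534.8 -28.1  61.9] reproj [-0.3  0. ] [-0.3 -0. ]
paddle [462.6  94.7 158. ] reproj [-0.3  0. ] [-0.4 -0. ]
metertop [428.6 314.5 138.6] reproj [-0.4  0. ] [-0.4  0. ]
lever pivot [639.5  84.7 116.8] reproj [-0.2  0. ] [-0.3 -0. ]
stand rim [431.1 311.6  50. ] [433.3 314.6  50. ]
rest top edge [674.1 109.8  80. ] [ 667.4 -108.    80. ] -1.7667075020052518
right edge [ 667.4 -108.    80. ] [442.6 -88.6  40. ] -4.950054726037909
meter top edge x [445.  328.6 141. ] [449.4 307.7 141. ] [406.2 315.9 141. ] [410.5 290.3 141. ]
potspout [480.8 531.8  60. ]
cup [708.6 277.1  60. ]
```

```bash
cat >> h.py <<'E'
from scipy.spatial.transform import Rotation as Ro
np.set_printoptions(precision=3,suppress=True)
def down(psi,tilt=0,yaw=0):
    p=np.radians(psi); y=np.array([-np.sin(p),np.cos(p),0]); z=np.array([0,0,-1.]); return np.column_stack([np.cross(y,z),y,z])
def delta(p,R):
    s=st(); R0=np.array(s['tool_rot']); 
    d=np.r_[R0.T@(np.array(p)-s['position'])/50, np.degrees(Ro.from_matrix(R0.T@R).as_rotvec())/8]
    print('at',np.array(s['position']),'delta',d); return d
E
python3 - <<'E'
from h import *
delta((390,330,290),down(12))
E
```

```text
at [201.958 644.039 205.457] delta [-5.468 -4.868 -1.691 -0.     0.    -3.676]
```

>>> arm_command:
  series:
    - [-0.68,-0.6,-0.25,0,0,-0.5,94]
    - [-1.37,-1.2,-0.5,0,0,-1,94]
    - [-2.05,-1.8,-0.75,0,0,-1.5,94]
    - [-2.7,-2.4,-1,0,0,-2,94]
    - [-3.4,-3.05,-1.2,0,0,-2.5,94]
    - [-4.1,-3.7,-1.4,0,0,-3,94]
    - [-4.8,-4.3,-1.6,0,0,-3.4,94]
    - [-5.47,-4.87,-1.7,0,0,-3.68,94]

```text
clock: 2.0
position: [391.1, 328.1, 291.6]
tool_rot: [[-0.978, -0.21, 0.001], [-0.21, 0.978, 0.001], [-0.001, 0.001, -1.0]]
force: [0.8, 1.3, 0.3]
finger_gap: 1.0
grip_force: 0.0
```

>>> arm_command:
  series:
    - [0,0,0,0,0,0,94]
    - [0,0,0,0,0,0,94]
    - [0,0,0,0,0,0,94]

```text
clock: 2.3
position: [389.5, 330.7, 290.4]
tool_rot: [[-0.978, -0.209, -0.0], [-0.209, 0.978, 0.0], [0.0, 0.0, -1.0]]
force: [-0.6, -0.3, -0.7]
finger_gap: 0.996
grip_force: 0.0
```

```bash
python3 - <<'E'
from h import *
d=save('wrist','w1');print(d['world_from_camera'],d['fx'],d['cx'],d['cy'])
for q in('meter','stand','meter_grip'): print(q,[(round(b['score'],2),np.round(b['extent'],1).tolist()) for b in vision.boxes_of('wrist',q)][:4])
print(proj(d,(430,313,141)),proj(d,(430,313,50)))
E
```

```text
[[ -0.211   0.952   0.223 325.653]
 [  0.978   0.205   0.047 317.048]
 [ -0.001   0.228  -0.974 469.387]
 [  0.      0.      0.      1.   ]] 305.5491341383078 279.173218152032 205.68930247590768
meter [(0.88, [335.1, 144.5, 384.1, 171.6]), (0.72, [354.6, 194.5, 398.6, 233.2]), (0.6, [253.3, 198.9, 279.0, 244.7])]
stand [(0.89, [240.2, 183.3, 288.6, 232.7]), (0.34, [2.2, 158.1, 142.5, 291.8])]
meter_grip [(0.75, [353.1, 193.3, 399.9, 232.3]), (0.7, [249.4, 198.2, 276.4, 246.9]), (0.63, [331.6, 142.1, 380.9, 171.9])]
[256.3   226.797] [261.053 207.781]
```

View pics/w1.png

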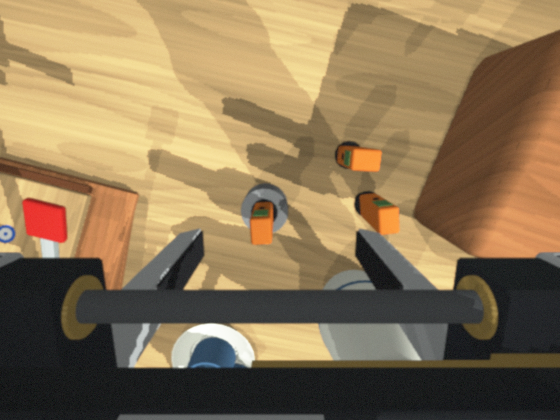

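The wrist view shows the meter in its stand at (261,225), nearly in line with the tool's x axis. The paddle is at (45,220), the spot at (6,234), and the look-alikes at (362,158) and (380,213). Next I'll fit the pose from colour segments.

```bash
python3 - <<'E'
from h import *
d=dict(np.load('pics/w1.npz'));f=d['frame'].astype(int)
hsv=cv2.cvtColor(d['frame'],cv2.COLOR_RGB2HSV)
def pick(m,x0,y0,x1,y1):
    k=np.zeros(m.shape,bool);k[y0:y1,x0:x1]=1;return m&k
o=pick((hsv[...,0]<15)&(hsv[...,1]>200)&(hsv[...,2]>120),235,190,290,255)
ys,xs=np.nonzero(o);print('orange',xs.min(),xs.max(),ys.min(),ys.max())
for y in range(ys.min(),ys.max()+1,2):
    r=xs[ys==y]; print(y,r.min(),r.max(),f[y,(r.min()+r.max())//2]) if len(r) else 0
r=pick(((hsv[...,0]<6)|(hsv[...,0]>174))&(hsv[...,1]>200)&(hsv[...,2]>150),10,190,80,250)
c=cv2.minAreaRect(np.argwhere(r)[:,::-1].astype(np.float32));print('red',r.sum(),c)
print('paddle',onz(d,*c[0],165),onz(d,*c[0],158))
b=pick((hsv[...,0]>100)&(hsv[...,0]<130)&(hsv[...,1]>100),0,210,30,260);ys,xs=np.nonzero(b);print('spot px',xs.min(),xs.max(),ys.min(),ys.max())
print('spot',onz(d,(xs.min()+xs.max())/2,(ys.min()+ys.max())/2,65.3))
g=pick((hsv[...,1]<60)&(hsv[...,2]>60),230,170,300,245);ys,xs=np.nonzero(g);print('grey',xs.min(),xs.max(),ys.min(),ys.max())
E
```

```text
orange 251 271 204 241
204 259 259 [125  67  22]
206 255 255 [122  65  22]
210 271 271 [185 100  39]
212 271 271 [194 100  41]
214 269 271 [180  99  39]
216 269 271 [185 100  39]
218 252 271 [159  88  36]
220 256 263 [224 122  51]
222 255 262 [234 132  54]
224 270 270 [234 128  50]
240 266 268 [237 134  53]
red 1098 ((44.32353591918945, 220.2058868408203), (48.749656677246094, 32.7423095703125), 14.03624439239502)
paddle [461.68   97.379 165.   ] [464.808  92.327 158.   ]
spot px 0 14 226 241
spot [536.629 -24.521  65.3  ]
grey 241 287 183 231
```

```bash
python3 - <<'E'
from h import *
d=dict(np.load('pics/w1.npz'))
hsv=cv2.cvtColor(d['frame'],cv2.COLOR_RGB2HSV)
m=(hsv[...,0]<16)&(hsv[...,1]>150)&(hsv[...,2]>205); k=np.zeros_like(m);k[195:252,240:285]=1;m&=k
c=cv2.minAreaRect(np.argwhere(m)[:,::-1].astype(np.float32));print(m.sum(),c)
B=cv2.boxPoints(c);print(B);print(np.array([onz(d,*p,141) for p in B]));print(onz(d,*c[0],141))
k=(hsv[...,0]<20)&(hsv[...,1]>130)&(hsv[...,2]>110);k[:,:240]=0;k[:,285:]=0
for y in range(206,248,3):
    x=np.nonzero(k[y])[0]; print(y,x.min() if len(x) else 0,x.max() if len(x) else 0,d['frame'][y,261])
R=np.array(st()['tool_rot'])
delta((462,96,200),R)
E
```

```text
494 ((261.6015319824219, 231.4213104248047), (24.295244216918945, 20.519149780273438), 85.91438293457031)
[[250.503 220.036]
 [270.97  218.574]
 [272.701 242.807]
 [252.234 244.269]]
[[423.635 305.146 141.   ]
 [417.161 327.129 141.   ]
 [444.698 334.897 141.   ]
 [451.33  312.503 141.   ]]
[434.073 319.89  141.   ]
206 255 272 [91 52 18]
209 254 272 [75 61 33]
212 269 272 [48 79 44]
215 268 272 [ 88 105  55]
218 251 273 [159  88  36]
221 250 272 [234 133  54]
224 250 272 [234 132  54]
227 250 272 [235 132  54]
230 250 271 [236 132  55]
233 250 272 [235 131  52]
236 250 272 [235 133  54]
239 250 272 [235 133  54]
242 251 271 [235 133  53]
245 0 0 [166 132  89]
at [389.452 330.64  290.188] delta [-0.434 -4.892  1.805  0.     0.     0.   ]
```

>>> arm_command:
  series:
    - [-0.1,-0.8,0.2,0,0,0,0]
    - [-0.2,-1.7,0.5,0,0,0,0]
    - [-0.25,-2.6,0.8,0,0,0,0]
    - [-0.3,-3.5,1.1,0,0,0,0]
    - [-0.4,-4.3,1.4,0,0,0,0]
    - [-0.43,-4.89,1.7,0,0,0,0]
    - [-0.43,-4.89,1.8,0,0,0,0]
    - [-0.43,-4.89,1.8,0,0,0,0]

```text
clock: 3.3
position: [461.6, 95.4, 199.8]
tool_rot: [[-0.978, -0.208, -0.001], [-0.208, 0.978, -0.001], [0.001, -0.0, -1.0]]
force: [-0.8, 1.3, -0.8]
finger_gap: 0.359
grip_force: 0.0
```

>>> arm_command:
  series:
    - [0,0,0,0,0,0,0]
    - [0,0,0,0,0,0,0]
    - [0,0,0,0,0,0,0]

```text
clock: 3.6
position: [462.1, 96.2, 200.9]
tool_rot: [[-0.978, -0.21, 0.001], [-0.21, 0.978, 0.0], [-0.001, 0.0, -1.0]]
force: [-0.9, -1.2, -0.4]
finger_gap: 0.099
grip_force: 0.0
```

```bash
python3 - <<'E'
from h import *
t=save('top','t1');s=save('scene','s1');w=save('wrist','w2')
print(st()['force'],proj(w,(462,96,160)),proj(s,(462,96,160)),proj(s,(462,96,200)))
cv2.imwrite('pics/m2.png',np.hstack([cv2.resize(s['frame'][150:280,220:350],(400,400)),cv2.resize(w['frame'],(400,400))])[:,:,::-1])
E
```

```text
[-0.266  0.362  0.108] [279.486 223.628] [316.073 190.545] [316.739 179.949]
```

View pics/m2.png

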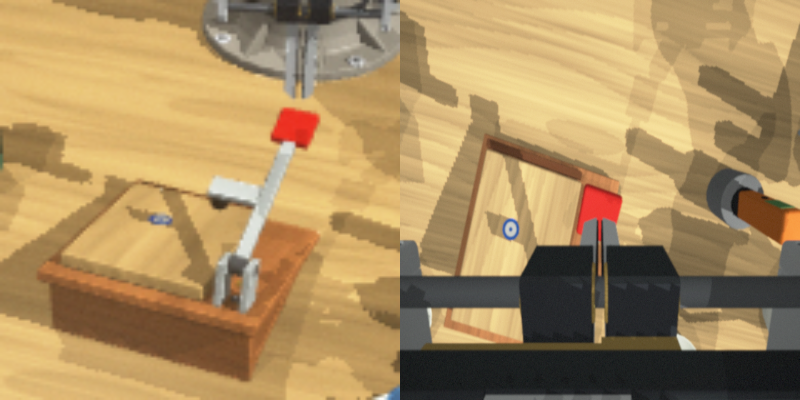

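Left panel: the closed fingers are right above the red paddle (296,127). Right panel: they are centred on it in the wrist view. Pressing now.

>>> arm_command:
  series:
    - [0,0,0.4,0,0,0,0]
    - [0,0,0.7,0,0,0,0]
    - [0,0,1.0,0,0,0,0]
    - [0,0,1.3,0,0,0,0]
    - [0,0,1.6,0,0,0,0]
    - [0,0,1.9,0,0,0,0]
    - [0,0,2.1,0,0,0,0]
    - [0,0,2.3,0,0,0,0]

```text
clock: 4.55
position: [462.1, 95.3, 85.0]
tool_rot: [[-0.978, -0.209, 0.0], [-0.209, 0.978, -0.0], [-0.0, -0.0, -1.0]]
force: [0.5, -1.1, -0.3]
finger_gap: 0.002
grip_force: 0.0
```

>>> arm_command:
  series:
    - [0,0,0.1,0,0,0,0]
    - [0,0,0.2,0,0,0,0]
    - [0,0,0.25,0,0,0,0]
    - [0,0,0.25,0,0,0,0]

```text
clock: 4.95
position: [462.8, 95.4, 75.1]
tool_rot: [[-0.978, -0.208, 0.001], [-0.208, 0.978, 0.002], [-0.001, 0.001, -1.0]]
force: [-18.0, -4.1, 60.3]
finger_gap: 0.003
grip_force: 31.4
```

It reached the hard stop, so the lever should be caught. Backing off to check.

>>> arm_command:
  series:
    - [0,0,-0.3,0,0,0,0]
    - [0,0,-0.9,0,0,0,0]
    - [0,0,-1.8,0,0,0,0]
    - [0,0,-2.7,0,0,0,0]
    - [0,0,-3.0,0,0,0,0]
    - [0,0,-3.0,0,0,0,0]

```text
clock: 5.55
position: [463.4, 95.8, 225.6]
tool_rot: [[-0.978, -0.208, 0.004], [-0.208, 0.978, 0.003], [-0.005, 0.002, -1.0]]
force: [0.1, 0.4, -0.7]
finger_gap: 0.003
grip_force: 0.0
```

```bash
python3 - <<'E'
from h import *
w=save('wrist','w3');s=save('scene','s3')
cv2.imwrite('pics/m3.png',np.hstack([cv2.resize(s['frame'][150:280,220:350],(400,400)),cv2.resize(w['frame'],(400,400))])[:,:,::-1])
hsv=cv2.cvtColor(w['frame'],cv2.COLOR_RGB2HSV)
m=((hsv[...,0]>100)&(hsv[...,0]<130)&(hsv[...,1]>100)).astype(np.uint8)
n,l,S,c=cv2.connectedComponentsWithStats(m)
for i in range(1,n):
    if 40<S[i,4]<600: b=S[i];ctr=(b[0]+(b[2]-1)/2,b[1]+(b[3]-1)/2);print(b,ctr,onz(w,*ctr,65.3))
delta((433,318,220),down(13)); delta((433,318,75),down(13))
E
```

```text
[153 222  21  20 129] (np.float64(163.0), np.float64(231.5)) [536.534 -26.71   65.3  ]
[ 40 324  12  11  61] (np.float64(45.5), np.float64(329.0)) [ 696.238 -155.697   65.3  ]
at [461.953  95.298 222.807] delta [-0.363  4.477  0.058  0.003  0.003 -0.12 ]
at [461.953  95.298 222.807] delta [-0.361  4.476  2.958  0.003  0.003 -0.12 ]
```

View pics/m3.png

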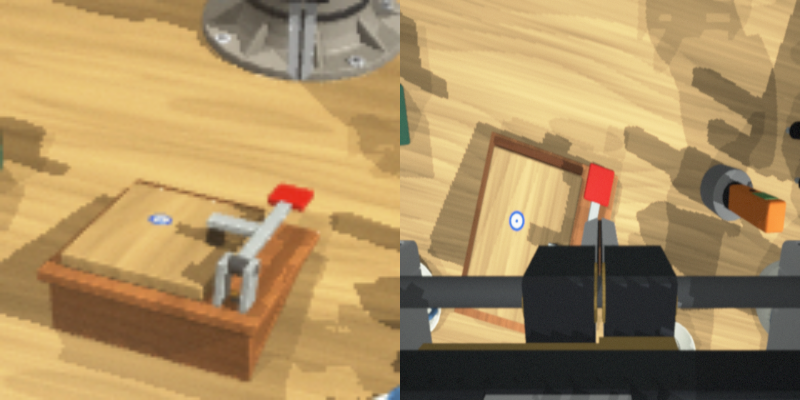

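The lever stays down: in the left panel the paddle is low at (291,196) with its foot on the board. The spot in the right panel is at (517,221). Next, move to the meter.

>>> arm_command:
  series:
    - [-0.05,0.8,0,0,0,0,60]
    - [-0.1,1.7,0,0,0,0,60]
    - [-0.2,2.6,0,0,0,-0.1,60]
    - [-0.3,3.4,0,0,0,-0.12,60]
    - [-0.36,4.1,0,0,0,-0.12,60]
    - [-0.36,4.47,0,0,0,-0.12,60]
    - [-0.36,4.47,0,0,0,-0.12,60]
    - [-0.36,4.47,0,0,0,-0.12,60]

```text
clock: 6.45
position: [433.0, 316.4, 222.0]
tool_rot: [[-0.975, -0.224, -0.001], [-0.224, 0.975, -0.002], [0.001, -0.001, -1.0]]
force: [0.2, -0.8, -0.5]
finger_gap: 0.629
grip_force: 0.0
```

```bash
python3 - <<'E'
from h import *
w=save('wrist','w4');t=save('top','t4');print(st()['position'],st()['finger_gap'])
hsv=cv2.cvtColor(w['frame'],cv2.COLOR_RGB2HSV)
m=(hsv[...,0]<16)&(hsv[...,1]>150)&(hsv[...,2]>205);n,l,S,c=cv2.connectedComponentsWithStats(m.astype(np.uint8))
for i in range(1,n):
    if S[i,4]>150:
        r=cv2.minAreaRect(np.argwhere(l==i)[:,::-1].astype(np.float32));P=[onz(w,*p,141) for p in cv2.boxPoints(r)];print(S[i],r,np.array(P),onz(w,*r[0],141))
cv2.imwrite('pics/m4.png',np.hstack([cv2.resize(t['frame'][190:280,140:230],(400,400)),cv2.resize(w['frame'],(400,400))])[:,:,::-1])
print(proj(w,(433,318,141)))
E
```

```text
[433.465 315.921 222.649] 0.6408549144368708
[402 108  39  29 829] ((421.1617431640625, 121.39704132080078), (36.584232330322266, 28.684490203857422), 4.39870548248291) [[346.51  400.409 141.   ]
 [324.559 395.042 141.   ]
 [319.95  424.586 141.   ]
 [341.845 430.573 141.   ]] [333.106 412.611 141.   ]
[  51  155   48   47 1544] ((74.54625701904297, 177.9519805908203), (40.14781188964844, 40.74436569213867), 17.35402488708496) [[461.338 118.387 141.   ]
 [425.36  126.39  141.   ]
 [428.135 158.804 141.   ]
 [464.512 151.693 141.   ]] [444.566 138.802 141.   ]
[433 184  26  36 240] ((445.5, 201.5), (35.0, 25.0), 90.0) [[380.108 439.533 141.   ]
 [375.258 460.415 141.   ]
 [404.687 471.476 141.   ]
 [409.673 450.034 141.   ]] [392.235 455.294 141.   ]
[269 196  27  34 816] ((281.99041748046875, 212.76036071777344), (32.85373306274414, 25.179866790771484), 87.70938873291016) [[423.011 304.593 141.   ]
 [417.203 325.657 141.   ]
 [445.852 333.831 141.   ]
 [451.836 312.239 141.   ]] [434.293 319.035 141.   ]
[281.177 211.111]
```

View pics/m4.png

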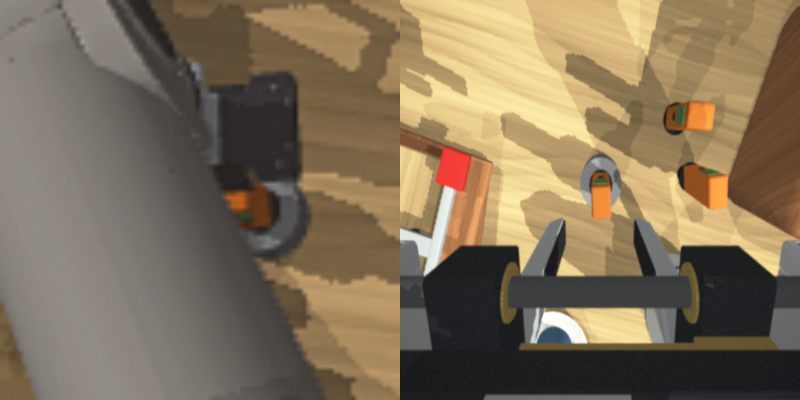

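The right panel shows the meter centred between the open fingers at (600,195). It measures (434,319) with a yaw of about 15.5°.

```bash
python3 - <<'E'
from h import *
delta((434,318.5,81),down(15.3))
E
```

```text
at [433.465 315.921 222.649] delta [-0.023  0.05   2.833 -0.005 -0.004 -0.302]
```

>>> arm_command:
  series:
    - [-0.02,0.03,0.3,0,0,-0.3,60]
    - [-0.02,0.03,0.9,0,0,-0.3,60]
    - [-0.02,0.03,1.5,0,0,-0.3,60]
    - [-0.02,0.03,2.0,0,0,-0.3,60]
    - [-0.02,0.03,2.4,0,0,-0.3,60]
    - [-0.02,0.03,2.7,0,0,-0.3,60]
    - [-0.02,0.03,2.83,0,0,-0.3,60]
    - [-0.02,0.03,2.83,0,0,-0.3,60]

```text
clock: 7.35
position: [433.7, 318.1, 81.1]
tool_rot: [[-0.964, -0.264, -0.001], [-0.264, 0.964, -0.001], [0.001, -0.001, -1.0]]
force: [-0.1, 1.2, -0.2]
finger_gap: 0.638
grip_force: 0.0
```

>>> arm_command:
  series:
    - [0,0,0,0,0,0,15]
    - [0,0,0,0,0,0,15]
    - [0,0,0,0,0,0,15]
    - [0,0,0,0,0,0,15]
    - [0,0,0,0,0,0,15]
    - [0,0,0,0,0,0,15]
    - [0,0,0,0,0,0,15]
    - [0,0,0,0,0,0,15]

```text
clock: 8.15
position: [433.8, 319.3, 81.7]
tool_rot: [[-0.964, -0.265, 0.0], [-0.265, 0.964, 0.0], [-0.0, 0.0, -1.0]]
force: [-0.6, -1.6, 5.4]
finger_gap: 0.257
grip_force: 30.0
```

>>> arm_command:
  series:
    - [0,0,-0.3,0,0,0,15]
    - [0,0,-0.9,0,0,0,15]
    - [0,0,-1.7,0,0,0,15]
    - [0,0,-2.5,0,0,0,15]
    - [0,0,-3.0,0,0,0,15]
    - [0,0,-3.2,0,0,0,15]
    - [0,0,-3.2,0,0,0,15]

```text
clock: 8.85
position: [433.9, 319.6, 242.0]
tool_rot: [[-0.964, -0.266, 0.001], [-0.266, 0.964, 0.001], [-0.001, 0.001, -1.0]]
force: [0.3, 0.1, -1.8]
finger_gap: 0.254
grip_force: 30.0
```

```bash
cat >> h.py <<'E'
def tgt(h,spot=(536.5,-26.5,65.3),phi=-3.5):
    p=np.radians(phi);c,s_=np.cos(np.radians(15)),np.sin(np.radians(15))
    sz=np.array([-s_*np.cos(p),-s_*np.sin(p),c]); y=np.array([-np.sin(p),np.cos(p),0]); z=-sz
    return np.array(spot)+sz*(77+h), np.column_stack([np.cross(y,z),y,z])
E
python3 - <<'E'
from h import *
s=st();print(s['force'],s['grip_force'],s['finger_gap'],s['joints'])
p,R=tgt(60);print(p);delta(p,R)
E
```

```text
[ 0.325  0.122 -1.812] 29.999640583992004 0.25373590275197666 [-55.164   9.627  13.575 107.746  -2.547  62.836  64.787]
[501.108 -24.335 197.632]
at [433.883 319.576 241.959] delta [ 0.531 -6.989  0.88   0.317 -1.851  2.348]
```

>>> arm_command:
  series:
    - [0.05,-0.7,0,0.03,-0.2,0.25,15]
    - [0.12,-1.6,0,0.07,-0.4,0.5,15]
    - [0.2,-2.5,0,0.11,-0.65,0.85,15]
    - [0.27,-3.4,0,0.15,-0.9,1.15,15]
    - [0.33,-4.3,0,0.2,-1.15,1.45,15]
    - [0.4,-5.2,0.1,0.24,-1.4,1.75,15]
    - [0.47,-6.1,0.3,0.28,-1.65,2.05,15]
    - [0.53,-6.7,0.5,0.32,-1.85,2.35,15]

```text
clock: 9.65
position: [496.1, -13.8, 214.6]
tool_rot: [[-0.964, 0.065, 0.257], [0.062, 0.998, -0.019], [-0.258, -0.002, -0.966]]
force: [-0.8, 0.8, -1.4]
finger_gap: 0.254
grip_force: 30.0
```

```bash
python3 - <<'E'
from h import *
p,R=tgt(40);delta(p,R)
E
```

```text
at [496.065 -13.776 214.625] delta [-0.023 -0.202  0.758 -0.024 -0.008 -0.024]
```

>>> arm_command:
  series:
    - [-0.02,-0.15,0.3,0,0,0,15]
    - [-0.02,-0.2,0.6,0,0,0,15]
    - [-0.02,-0.2,0.76,0,0,0,15]
    - [-0.02,-0.2,0.76,0,0,0,15]
    - [-0.02,-0.2,0.76,0,0,0,15]

```text
clock: 10.15
position: [506.8, -21.2, 179.7]
tool_rot: [[-0.965, 0.061, 0.256], [0.058, 0.998, -0.018], [-0.257, -0.002, -0.966]]
force: [0.3, -0.0, -0.7]
finger_gap: 0.251
grip_force: 30.0
```

```bash
python3 - <<'E'
from h import *
s=save('scene','s5');w=save('wrist','w5');t=save('top','t5')
S=st();R=np.array(S['tool_rot']);P=np.array(S['position'])+77*R[:,2];print('TCP',S['position'],'tip',P, 'F',S['force'])
for d in(s,w,t): print(proj(d,P),proj(d,(536.5,-26.5,65.3)))
cs=cv2.resize(s['frame'][165:265,225:325],(400,400),interpolation=cv2.INTER_CUBIC);cw=cv2.resize(w['frame'][130:270,210:350],(400,400),interpolation=cv2.INTER_CUBIC)
cv2.imwrite('pics/m5.png',np.hstack([cs,cw])[:,:,::-1])
E
```

```text
TCP [507.348 -21.129 180.463] tip [527.211 -22.443 106.08 ] F [ 0.086 -0.277 -0.302]
[273.899 209.154] [271.889 220.647]
[279.056 212.294] [275.678 200.531]
[295.391 220.454] [296.447 220.265]
```

View pics/m5.png

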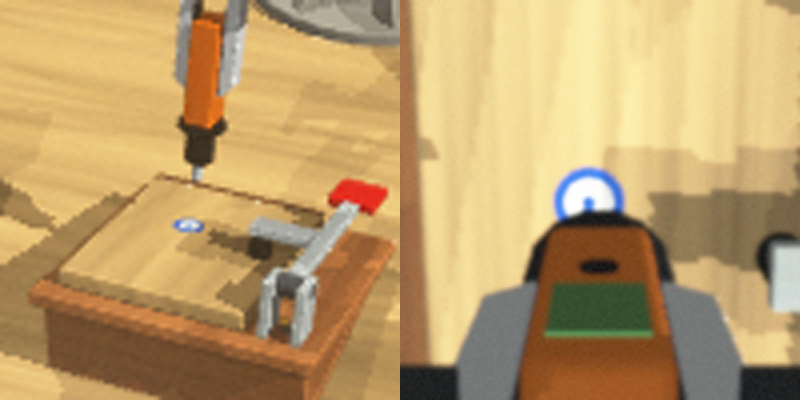

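The left panel shows the tip end at (197,182) and the spot at (188,226), within about 1 px of my predictions. In the right panel the spot is at (589,202), as predicted, so I can descend. First I'll average the unloaded force.

```bash
cat >> h.py <<'E'
def avg(n=6):
    P=[];F=[];Rs=[]
    for i in range(n):
        vision.capture('wrist'); s=st();P.append(s['position']);F.append(s['force']);Rs.append(s['tool_rot'])
    P=np.mean(P,0);R=np.mean(Rs,0);F=np.array(F);p0,_=tgt(0);
    print('P',P,'F',F.mean(0),F.std(0),'along tool',F.mean(0)@R[:,2]); e=R.T@(p0-P)/50; sz=-tgt(0)[1][:,2]
    print('to spot contact (tool units)',e,'axis err deg',np.degrees(np.arccos(min(1,-R[:,2]@sz))), s['clock'])
E
python3 -c "
from h import *
avg()"
```

```text
P [507.301 -21.28  180.381] F [-0.034  0.011 -1.376] [0.361 0.603 0.301] along tool 1.3201690593395141
to spot contact (tool units) [ 0.026 -0.067  0.836] axis err deg 0.07712450537605235 10.6
```

>>> arm_command:
  series:
    - [0.03,-0.07,0.2,0,0,0,15]
    - [0.03,-0.07,0.4,0,0,0,15]
    - [0.03,-0.07,0.55,0,0,0,15]
    - [0.03,-0.07,0.68,0,0,0,15]
    - [0.03,-0.07,0.75,0,0,0,15]
    - [0.03,-0.07,0.8,0,0,0,15]
    - [0.03,-0.07,0.8,0,0,0,15]
    - [0.03,-0.07,0.8,0,0,0,15]

```text
clock: 11.4
position: [515.9, -25.6, 141.1]
tool_rot: [[-0.964, 0.062, 0.258], [0.059, 0.998, -0.017], [-0.258, -0.002, -0.966]]
force: [0.0, -0.3, -1.1]
finger_gap: 0.259
grip_force: 30.0
```

```bash
python3 -c "
from h import *
avg()"
```

```text
P [515.923 -25.516 141.256] F [-0.131  0.044 -1.332] [0.329 0.667 0.345] along tool 1.2522740114159285
to spot contact (tool units) [-0.005  0.006  0.034] axis err deg 0.08943228927369255 11.7
```

No contact yet, with the force unchanged. Stepping in.

>>> arm_command:
  series:
    - [0,0,0.04,0,0,0,15]
    - [0,0,0.08,0,0,0,15]
    - [0,0,0.1,0,0,0,15]
    - [0,0,0.1,0,0,0,15]
    - [0,0,0.1,0,0,0,15]

```text
clock: 12.2
position: [517.2, -25.6, 136.2]
tool_rot: [[-0.964, 0.062, 0.258], [0.059, 0.998, -0.018], [-0.258, -0.002, -0.966]]
force: [-0.4, 0.8, 1.0]
finger_gap: 0.256
grip_force: 30.0
```

```bash
python3 -c "
from h import *
avg(8)"
```

```text
P [517.18  -25.65  136.259] F [0.502 0.49  0.958] [0.599 0.547 0.296] along tool -0.8048897217395614
to spot contact (tool units) [-0.006  0.007 -0.069] axis err deg 0.10459313110961241 12.6
```

The contact force is about 2.1 N, which puts the tip roughly 4.2 mm in. Adding 1.5 mm brings it to mid-range, then I'll check with a picture.

>>> arm_command:
  series:
    - [0,0,0.03,0,0,0,15]
    - [0,0,0.03,0,0,0,15]
    - [0,0,0.03,0,0,0,15]
    - [0,0,0.03,0,0,0,15]
    - [0,0,0.03,0,0,0,15]

```text
clock: 13.1
position: [517.5, -25.7, 134.8]
tool_rot: [[-0.964, 0.062, 0.257], [0.059, 0.998, -0.017], [-0.258, -0.002, -0.966]]
force: [1.4, 0.6, 2.6]
finger_gap: 0.257
grip_force: 30.0
```

```bash
python3 - <<'E'
from h import *
avg(8)
s=save('scene','s6');t=save('top','t6')
cs=cv2.resize(s['frame'][180:260,230:310],(600,600),interpolation=cv2.INTER_CUBIC)
cv2.imwrite('pics/m6.png',cs[:,:,::-1])
E
```

```text
P [517.531 -25.68  134.771] F [0.6   0.409 1.358] [0.368 0.502 0.534] along tool -1.1643035857759374
to spot contact (tool units) [-0.007  0.007 -0.1  ] axis err deg 0.10757378449246692 13.5
```

View pics/m6.png

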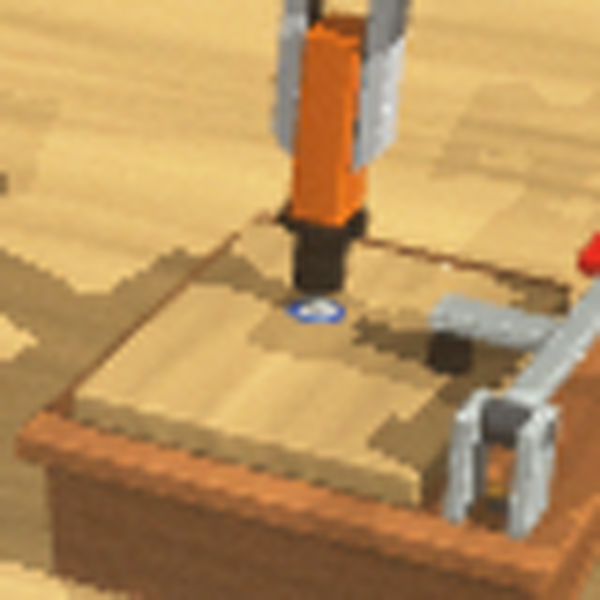

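The tip stands inside the ring, centred at (318,311), directly in line under the barrel end at (319,290). The lever is still down and the force is about 2.5 N, steady. Handing in.

```bash
python3 -c "
from h import *
print(ticket.finish_job())"
```

```text
the job is handed in; nothing more can be done
None
```

I handed the job in with the clamp lever caught and the meter held square on the blue spot: about 2.5 N, tip an estimated 5 mm in, steady, at 13.5 s; the hand-in returned no verdict.

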